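# Release a spun brass cup and show its inside to the inspection camera

## Robot

A 7-joint arm with a two-finger parallel gripper is mounted at the origin on the work surface. World frame = base frame: x ahead of the robot, y to its left, z up, the work surface at z = 0. Lengths are in m, angles in rad, forces in N, time in s.
With the tool pointing down it reaches from about 0.425 to 0.875 m from the base axis. Payload 4.7 kg.
Tool frame: the origin (TCP) lies between the finger pads; the fingertips stand bot.tip_reach ahead of it and the grasp point (between the pads) lies 2 mm behind it (bot.tip_reach is the distance from the TCP to the fingertips, in m); z points along the fingers, y is the line along which they close (so a half turn about z gives the same grasp; the last joint's range is limited). The gripper opens to 87 mm and grips with 3 to 60 N. Pads are 19 mm wide; open, the fingers measure 117 mm over their backs; the gripper's body (75 mm by 190 mm) begins 51 mm behind the grasp point.
Start: joints at [-1.18, 0.321, -0.07, 1.45, 0.023, 1.371, -0.057], TCP at [0.239, 0.604, 0.205] pointing down, gripper open.
Joint ranges: [-2.86, 2.86], [-0.3, 2.09], [-1.38, 1.24], [0.06, 2.45], [-1.56, 4.7], [0.09, 2.05], [-2.69, 2.69]. Speed limits (rad/s): [2.57, 2.57, 3.14, 3.14, 3.14, 3.14, 3.14].

## Interface

Orientations are given as a unit quaternion [x, y, z, w].
In Python, from rig import bot gives the robot as it stands. The module is installed in compiled form; this text tells all that it offers.
- The arm moves only by the tool jog_arm, never from a script. Its argument "motion" is a list that holds one entry, the list of rows, each a list of 6 numbers: the shift along the world's x, y, z in cm, then the turn, a rotation vector about the world's x, y, z in rad. A call has exactly 5 rows; each row shifts and turns the commanded pose from where the row before left it; what a row does not reach is not made up. A row lasts 1/12 s, in which the tool goes at most 41.7 mm and 7.16 degrees, less where a joint would pass 70% of its speed; a pose out of reach is approached as far as the arm can. A call with a gripper value outside its range is refused whole. "grip" is the closure in counts, from 0 (fully open) to 255 (shut), set as the call begins (left out, the last holds). The fingers move at their own pace and stop on an object; "newtons" is the grip in N (left out, the last holds). Time passes only in rows, so rows that do not move let the fingers close, or fill a call up. It gives the time, the measured TCP pose, the force, the opening and the grip force at its end, in the units of the state.
- bot.get_obs(): the state, without advancing time (a new reading comes with each control period).
- bot.read_camera(name): name is "scene" or "top" or "wrist"; returns a dict with "img" (480x640x3 uint8, red, green, blue), "fx", "fy", "cx", "cy" (pixels), "dist" ([k1, k2, p1, p2, k3] as OpenCV has them; the pictures are not rectified), "pose" (4x4, takes a point from camera to world coordinates). Camera axes: x right, y up, looking along -z (the intrinsics and any distortion apply to the point x, -y, -z); pixel columns grow to the right and rows downward; lengths in m; the calibration is good to about 2 mm. A picture is of the moment at which its call begins. There is no depth.
- bot.hand_in(): hands the job in; it is judged then, once.
Trained networks look in a picture, given as the dict that the camera call returned (one of the last four; its "shot" number tells which), for a name from the list of things; names that differ only in an ending like _2 or _b are one class to them, and where a whole thing is asked for, a point or a joint stands for the part that bears it (a point fixed in the world has none). Each returns a list of dicts, best first, with "confidence" (0 to 1); they miss things now and then, are a little off and sometimes report something else, mostly with a low value. They report only what shows in the picture. A call takes as long as a camera call.
- bot.spot_in(picture, label): "location" ([x, y, z] in m, in world coordinates, good to about 4 mm: the middle of the surface that is visible of it).
The state is a dict: "time_s": time; "joint_pos": joint angles; "joint_velocities": joint speeds; "joint_torque": joint torques, N m; "position": TCP position; "tool_rot": TCP orientation; "contact_force": force on the tool from outside, world axes, zero at the start; "wrist_torque": the same for the moment, N m; "grip_width": opening from 0.0 (shut) to 1.0 (fully open); "finger_force": force on a finger pad.
Only numpy, scipy, OpenCV 4.12 (cv2) and the standard library are available. Lean on these libraries where they do the work, as an engineer would, in place of code of your own. Each camera call takes 0.05 s, during which the arm holds its last target. There are 200 camera calls.

## Task

The small brass cup on the holding fixture needs its inside looked at: swing the fixture's hold-down brace out until it drops into its end detent and leave it there, then lift the cup off the mandrel and hold it up to the inspection camera with its open mouth facing squarely into the lens, centred on it and 100 mm in front of it. Finish while still holding the cup steady in the air there. Do not touch the camera or disturb the other things on the bench.

Things in the scene. Friction and masses are not known exactly. Their poses are not given: they have to be found in the camera images.
- fixture: Holding fixture fixed to the bench: grey base 130 x 225 x 16 mm (x, y), y from -80 to +145 mm. Round steel mandrel, 43 mm diameter, top 51 mm above the bench. Pivot post 75 mm from the mandrel towards +y, 38 mm diameter, hub top 96 mm high. Detent's plunger block at y = +128 mm, 86 mm high. Origin: on the bench on the mandrel's axis, z up.
- brace (a joint): Turn of the hold-down brace about its upright pivot, rad. 0: arm over the cup, towards the fixture's -y; grows counter-clockwise seen from above, so the arm swings towards the fixture's +x; 1.90: end stop. A spring plunger resists (about 4 N at the knob) from 1.35 to 1.64, then pushes the brace home to 1.90 and keeps it there. Light friction. Seated: above 1.82.
- brace_hinge (a point): Point on the brace's upright pivot axis, 84 mm above the bench; its axes turn with the brace, the arm runs along -y. The arm is a steel bar 22 mm wide, 84 to 94 mm above the bench; a rubber pad under it hangs 2 mm over the cup's crown.
- brace_knob (a point): Upright round black knob, 20 mm diameter, at the free end of the brace, 120 mm from the pivot axis. It stands on the arm, from 94 to 132 mm above the bench; the point lies on its axis, 114 mm above the bench.
- cup: Spun brass cup, straight-sided, 54 mm outside diameter, 58 mm tall, wall 2.5 mm, with a rolled rim (61 mm diameter, 4 mm high) and a rounded closed crown; about 150 g. Sits mouth down over the mandrel, rim on the fixture's base 16 mm above the bench; rises 36 mm to come clear. Origin: centre of the mouth, in the rim's plane; z from mouth to crown.
- cup_mouth (a point): Centre of the cup's open mouth (same as the cup's origin).
- cup_crown (a point): Centre of the outside of the cup's closed crown, 58 mm from the mouth along the cup's z.
- lens (a point): Centre of the front face of the camera's lens and of its ring light (68 mm diameter), about 100 mm above the bench. z points out of the lens along its line of sight: upwards, leaning 19 to 32 degrees from vertical towards the stand's -x; y is level. The cup's mouth centre belongs 100 mm out on this z axis, with the cup's z along it.
- camera_stand: Camera stand fixed to the bench: steel foot 110 x 100 x 12 mm, centred 145 mm from the origin towards the stand's +x, two aluminium cheeks 74 mm high and the camera head between them, looking up and towards -x. Origin: on the bench in front of the foot, z up.
- chuck: Bystander: loose wooden spinning chuck, 80 mm diameter, 66 mm tall. Origin: centre of its underside.
- dish: Bystander: loose shallow aluminium dish, 124 mm diameter, 30 mm tall. Origin: centre of its underside.
- hammer: Bystander: loose hammer lying on the bench, handle to its own -x. Origin: underside.

How it is judged:
On the way, in this order (a step that is already met when the one before it is completed fails the run):
1. the brace is swung out and seated in its end detent while the cup is still on its mandrel (value of joint brace above 1.82 rad and z of cup_mouth in the frame of fixture below 0.03 m), for 0.2 s.
2. the cup is lifted clear of the mandrel in the gripper (z of cup_mouth in the frame of fixture above 0.056 m and contact force between the fingers and cup above 0.5 N), for 0.2 s.
At the end, for the whole second after the job is handed in: Cup held at rest in the air by the gripper alone; mouth towards the lens, its centre within 12 mm of the lens axis (lens x and y) and 88 to 112 mm in front of it, cup axis within 0.16 rad of the lens axis; brace still seated (above 1.82 rad) (x of cup_mouth in the frame of lens between -0.012 and 0.012 m and y of cup_mouth in the frame of lens between -0.012 and 0.012 m and z of cup_mouth in the frame of lens between 0.088 and 0.112 m and angle between the z axis of cup and the z axis of lens, either way round below 0.16 rad and z of cup_crown in the frame of lens above 0.13 m and height (world z) of cup_mouth above 0.12 m and contact force between the fingers and cup above 0.5 N and contact force between cup and fixture below 0.1 N and contact force between cup and camera_stand below 0.1 N and linear speed of cup below 0.02 m/s and value of joint brace above 1.82 rad); the arm keeps its last pose, push and grip.
It fails at once if the camera is touched (contact force between camera_stand and the fingers above 1 N or contact force between camera_stand and the arm above 1 N or contact force between camera_stand and cup above 1 N).
It fails at once if a bystander is disturbed (distance of any of chuck, dish, hammer from where it was at the start of the episode above 0.02 m).
It also fails if it takes over 58 s, if anything falls off the work surface, if the arm or the gripper's body presses on something with over 40 N, if the wrist force passes 120 N, or if a joint passes its speed limit or range.

## Working session

There is one attempt and no reset: what is moved stays moved. The work goes in short steps, Python scripts to look and compute and a tool call to move; the robot and the scene stay as the last step left them, time stands still between calls to the robot, and variables do not carry over. Pictures are saved under pics/ and viewed, at most 10 in all, crops included, and the job is handed in when it is done.

Besides the shell and the picture viewer there is one more tool, called after "Emit:" as a command line: name --argument value ..., lists and objects as JSON in quotes. jog_arm: Moves the arm, as the interface text tells. Its arguments: {"type":"object","properties":{"motion":{"type":"array","items":{"type":"array","items":{"type":"array","items":{"type":"number"}}}},"grip":{"type":"number"},"newtons":{"type":"number"}},"required":["motion"]}

```bash
mkdir -p pics; python3 - <<'E'
from rig import bot
import cv2,numpy as np
o=bot.get_obs(); print({k:np.round(v,3) for k,v in o.items()}, bot.tip_reach)
for n in ["scene","top"]:
    p=bot.read_camera(n); cv2.imwrite(f"pics/{n}0.png",p["img"][:,:,::-1])
    print(n,np.round(p["pose"],3).tolist(),p["fx"],p["dist"])
    for l in ["fixture","brace_hinge","brace_knob","cup","lens","camera_stand","chuck","dish","hammer","cup_crown"]:
        r=bot.spot_in(p,l); print(l,[(np.round(d["location"],3).tolist(),round(d["confidence"],2)) for d in r[:2]])
E
```

```text
{'time_s': np.float64(0.0), 'joint_pos': array([-1.18 ,  0.322, -0.07 ,  1.452,  0.023,  1.371, -0.057]), 'joint_velocities': array([ 0.   , -0.001,  0.001,  0.   , -0.001, -0.   ,  0.002]), 'joint_torque': array([ 0.0000e+00, -4.9129e+01, -4.0400e-01, -3.1253e+01, -6.4000e-02,
        4.4000e-02,  0.0000e+00]), 'position': array([0.239, 0.604, 0.204]), 'tool_rot': array([ 0.187,  0.982, -0.001, -0.   ]), 'contact_force': array([ 0.105, -0.435,  0.14 ]), 'wrist_torque': array([-0.014,  0.033,  0.007]), 'finger_force': np.float64(0.0), 'grip_width': np.float64(1.003)} 0.017
scene [[0.472, -0.648, 0.598, 1.488], [0.881, 0.351, -0.316, -0.458], [-0.005, 0.676, 0.737, 1.163], [0.0, 0.0, 0.0, 1.0]] 591.7155898700502 [-0.00220808  0.          0.          0.          0.        ]
fixture [([0.514, -0.191, 0.014], 0.88)]
brace_hinge [([0.511, -0.207, 0.092], 0.66), ([0.802, -0.056, 0.044], 0.45)]
brace_knob [([0.51, -0.206, 0.094], 0.91)]
cup [([0.524, -0.232, 0.044], 0.86)]
lens [([0.615, 0.152, 0.084], 0.98)]
camera_stand [([0.628, 0.148, 0.039], 0.71)]
chuck [([0.8, -0.054, 0.044], 0.68)]
dish [([0.481, -0.53, 0.015], 0.85)]
hammer [([0.676, 0.558, 0.02], 0.86)]
cup_crown [([0.522, -0.233, 0.043], 0.95), ([0.513, -0.189, 0.015], 0.21)]
top [[0.004, 0.981, -0.196, 0.32], [-1.0, 0.005, 0.005, -0.008], [0.006, 0.196, 0.981, 1.54], [0.0, 0.0, 0.0, 1.0]] 484.6163728152957 [-0.09067324  0.          0.          0.          0.        ]
fixture [([0.486, -0.191, 0.017], 0.97)]
brace_hinge [([0.502, -0.196, 0.094], 0.78)]
brace_knob [([0.505, -0.202, 0.09], 0.84)]
cup [([0.484, -0.231, 0.073], 0.47), ([0.503, -0.197, 0.092], 0.45)]
lens [([0.595, 0.151, 0.101], 0.94), ([0.486, -0.189, 0.016], 0.49)]
camera_stand [([0.602, 0.151, 0.017], 0.59), ([0.486, -0.193, 0.013], 0.49)]
chuck [([0.771, -0.045, 0.052], 0.87)]
dish [([0.495, -0.539, 0.014], 0.74)]
hammer [([0.67, 0.565, 0.022], 0.81)]
cup_crown [([0.486, -0.231, 0.077], 0.69)]
```

View pics/scene0.png

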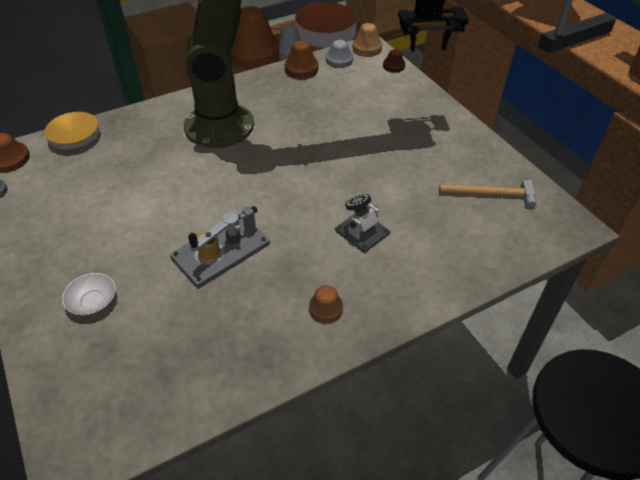

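View pics/top0.png

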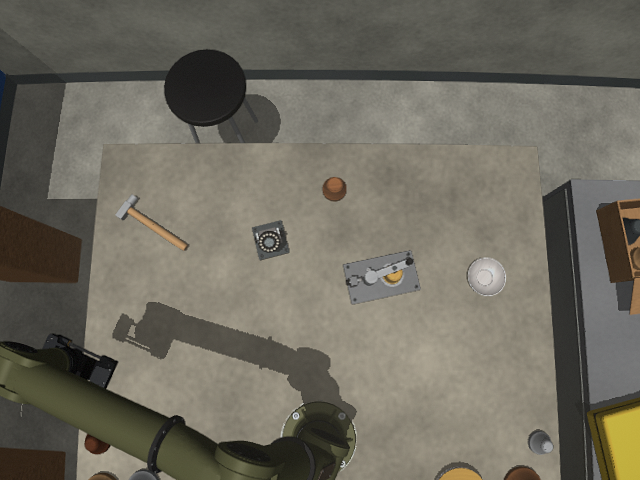

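The scene view shows the fixture at (220,245), knob (193,240), hub (233,220), the stand at (362,225), and the chuck at (326,303). The top view shows the fixture at (382,277), knob (409,261), lens (270,240), and chuck (334,188). I'll zoom in for precise pixels.

```bash
python3 - <<'E'
import cv2,numpy as np
t=cv2.imread("pics/top0.png"); s=cv2.imread("pics/scene0.png")
f=lambda im,x,y,w,h,k: cv2.resize(im[y:y+h,x:x+w],None,fx=k,fy=k,interpolation=cv2.INTER_CUBIC)
a=f(t,335,240,100,75,4); b=f(s,160,195,120,90,3.334)[:300,:400]
c=f(t,240,210,60,75,4);d=f(s,325,185,75,75,4)
im=np.zeros((600,800,3),np.uint8); im[:300,:400]=a; im[:300,400:]=b; im[300:,:240]=c; im[300:,400:700]=d
cv2.imwrite("pics/zoom.png",im)
E
```

```text
(no output)
```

View pics/zoom.png

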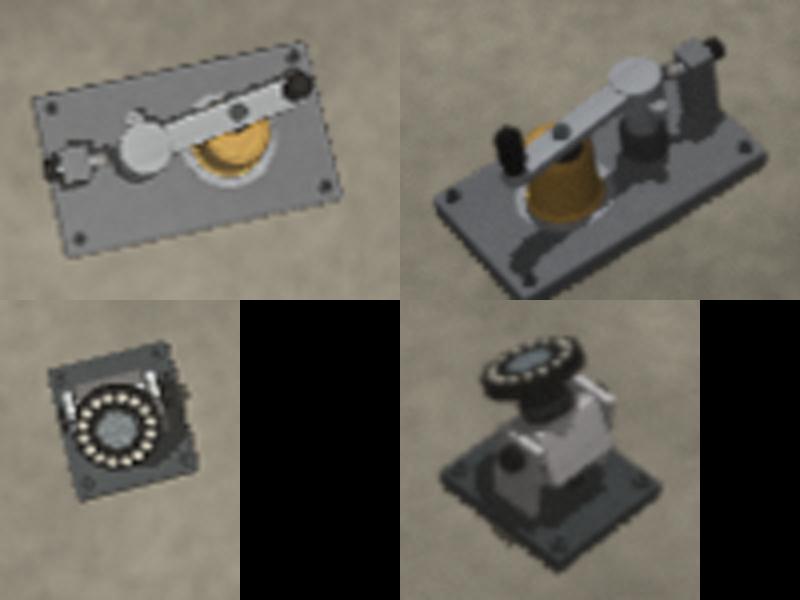

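The zoom gives clear base corners, hub, knob, ring light and foot corners in both views. Next I'll fit the fixture and stand poses to them.

```bash
cat > h.py <<'E'
from rig import bot
import cv2,numpy as np
from scipy.spatial.transform import Rotation as R
from scipy.optimize import least_squares
def proj(p,X):
    T=np.linalg.inv(p["pose"]); F=np.diag([1,-1,-1.])
    X=np.atleast_2d(X).astype(float); Rm=F@T[:3,:3]; t=F@T[:3,3]
    K=np.array([[p["fx"],0,p["cx"]],[0,p["fy"],p["cy"]],[0,0,1]])
    return cv2.projectPoints(X,cv2.Rodrigues(Rm)[0],t,K,np.array(p["dist"],float))[0][:,0]
def planar(v,P):
    c,s=np.cos(v[2]),np.sin(v[2]); P=np.asarray(P,float)
    return np.c_[v[0]+c*P[:,0]-s*P[:,1],v[1]+s*P[:,0]+c*P[:,1],P[:,2]]
E
python3 - <<'E'
from h import *
t=bot.read_camera("top"); s=bot.read_camera("scene")
ct=lambda a:np.array(a)/4+[335,240]-.4; cs=lambda a:(np.array(a)-[400,0])/3.334+[160,195]-.35
ft=ct([(35,97),(303,42),(342,200),(68,257),(146,145)]); Pt=[(.065,.145,.016),(.065,-.08,.016),(-.065,-.08,.016),(-.065,.145,.016),(0,.075,.096)]
fs=cs([(436,203),(516,293),(766,157),(635,76)]); Ps=[(-.065,-.08,.016),(.065,-.08,.016),(.065,.145,.016),(0,.075,.096)]
kt=ct([(297,82)]); ks=cs([(510,130)])
def kn(b): return [(.12*np.sin(b),.075-.12*np.cos(b),.132)]
def res(v): return np.concatenate([proj(t,planar(v,Pt))-ft,proj(s,planar(v,Ps))-fs,proj(t,planar(v,kn(v[3])))-kt,proj(s,planar(v,kn(v[3])))-ks])
r=least_squares(lambda v:res(v).ravel(),[.5,-.23,.2,0])
print("fixture",r.x.round(4)); print(res(r.x).round(1).tolist())
v=r.x
for b in [v[3],.5,1,1.5,1.9]: print(b,planar(v,kn(b)).round(4).tolist())
# stand
ct=lambda a:(np.array(a)-[0,300])/4+[240,210]-.4; cs=lambda a:(np.array(a)-[400,300])/4+[325,185]-.4
ft2=ct([(49,370),(167,342),(197,468),(80,500)]); Pt2=[(.055,.05,.012),(.055,-.05,.012),(-.055,-.05,.012),(-.055,.05,.012)]
fs2=cs([(442,475),(558,570),(661,490)]); Ps2=[(-.055,-.05,.012),(.055,-.05,.012),(.055,.05,.012)]
f=lambda v:np.concatenate([proj(t,planar(v,Pt2))-ft2,proj(s,planar(v,Ps2))-fs2])
r2=least_squares(lambda v:f(v).ravel(),[.61,.15,.2]); print("foot",r2.x.round(4)); print(f(r2.x).round(1).tolist())
lt=ct([(118,430)]);ls=cs([(531,366)])
g=lambda X:np.concatenate([proj(t,X)-lt,proj(s,X)-ls]).ravel()
r3=least_squares(g,[.6,.15,.1]); print("lens",r3.x.round(4),r3.fun.round(1))
E
```

```text
fixture [ 0.5017 -0.2303  0.1965  0.1768]
[[-0.6, -0.4], [1.2, 0.0], [0.6, 0.4], [-0.6, 0.0], [0.0, 0.5], [-1.4, -2.4], [1.8, 2.0], [1.0, -1.4], [0.5, 0.0], [1.1, 0.2], [-0.3, 1.4]]
0.1767686687609429 [[0.5308, -0.2685, 0.132]]
0.5 [[0.564, -0.2488, 0.132]]
1 [[0.5988, -0.2007, 0.132]]
1.5 [[0.6061, -0.1417, 0.132]]
1.9 [[0.5909, -0.0966, 0.132]]
foot [0.6155 0.1558 0.2521]
[[-0.1, -0.5], [0.5, -0.9], [0.9, 0.1], [-0.3, -0.4], [-0.8, -0.4], [0.1, -1.1], [0.8, -0.7]]
lens [0.5895 0.151  0.0975] [ 0.  0.  0. -0.]
```

Emit:
jog_arm --motion '[[[2, -3.5, 1, 0, 0, -0.1], [2, -3.5, 1, 0, 0, -0.1], [2, -3.5, 0.5, 0, 0, -0.1], [2, -3.5, 0, 0, 0, -0.1], [2, -3.5, 0, 0, 0, -0.1]]]' --grip 150 --newtons 15

```text
time_s: 1.62
position: [0.3401, 0.4279, 0.2309]
tool_rot: [0.427, 0.904, 0.001, 0.0]
contact_force: [-0.3, 0.3, -1.0]
grip_width: 0.704
finger_force: 0.0
```

Emit:
jog_arm --motion '[[[1.2, -3.5, 0, 0, 0, -0.016], [1.2, -3.5, 0, 0, 0, -0.016], [1.2, -3.5, 0, 0, 0, -0.016], [1.2, -3.5, 0, 0, 0, -0.016], [1.2, -3.5, 0, 0, 0, -0.016]]]' --grip 167

```text
time_s: 2.03
position: [0.3995, 0.2526, 0.2304]
tool_rot: [0.461, 0.888, 0.0, 0.0]
contact_force: [0.9, 0.6, 0.4]
grip_width: 0.37
finger_force: 0.0
```

Emit:
jog_arm --motion '[[[1, -3.5, 0, 0, 0, -0.016], [1, -3.5, 0, 0, 0, -0.016], [1, -3.5, 0, 0, 0, -0.016], [1, -3.5, 0, 0, 0, -0.016], [1, -3.5, 0, 0, 0, -0.016]]]'

```text
time_s: 2.45
position: [0.4494, 0.0776, 0.2306]
tool_rot: [0.496, 0.868, 0.001, 0.0]
contact_force: [0.8, 0.3, -0.8]
grip_width: 0.349
finger_force: 0.0
```

Emit:
jog_arm --motion '[[[0.8, -3.5, 0, 0, 0, -0.016], [0.8, -3.5, 0, 0, 0, -0.016], [0.8, -3.5, 0, 0, 0, -0.016], [0.8, -3.5, 0, 0, 0, -0.016], [0.8, -3.5, 0, 0, 0, -0.016]]]'

```text
time_s: 2.87
position: [0.4894, -0.0974, 0.2306]
tool_rot: [0.53, 0.848, 0.001, 0.0]
contact_force: [0.2, -0.2, -0.6]
grip_width: 0.342
finger_force: 0.0
```

Emit:
jog_arm --motion '[[[0.6, -2.0, 0, 0, 0, -0.016], [0.6, -2.0, 0, 0, 0, -0.016], [0.4, -1, 0, 0, 0, -0.016], [0, 0, 0, 0, 0, -0.016], [0, 0, 0, 0, 0, 0]]]'

```text
time_s: 3.28
position: [0.5051, -0.145, 0.23]
tool_rot: [0.557, 0.83, 0.0, -0.0]
contact_force: [0.5, 0.0, -0.8]
grip_width: 0.349
finger_force: 0.0
```

```bash
python3 - <<'E'
from h import *
o=bot.get_obs(); print(o["time_s"],o["position"],o["tool_rot"],o["joint_pos"].round(2),o["grip_width"])
p=bot.read_camera("wrist"); cv2.imwrite("pics/w1.png",p["img"][:,:,::-1])
np.save("pics/w1.npy",p,allow_pickle=True)
print(np.round(p["pose"],3).tolist(),p["fx"])
v=[.5017,-.2303,.1965]
print(proj(p,planar(v,[(0.12*np.sin(.177),.075-.12*np.cos(.177),.132),(0,.075,.096),(.065,-.08,.016),(-.065,-.08,.016),(.065,.145,.016),(-.065,.145,.016),(0,0,.074)])).round(0).tolist())
E
```

```text
3.2833 [ 0.50511727 -0.14497684  0.23001503] [ 5.57179037e-01  8.30392316e-01  2.39824877e-05 -3.48394527e-04] [-0.48  0.03  0.73  1.74 -0.02  1.37  0.65] 0.34858482525382267
[[0.925, -0.368, -0.092, 0.479], [0.379, 0.897, 0.226, -0.083], [-0.001, -0.244, 0.97, 0.409], [0.0, 0.0, 0.0, 1.0]] 347.0986620610789
[[298.0, 371.0], [300.0, 235.0], [333.0, 348.0], [232.0, 330.0], [373.0, 170.0], [258.0, 147.0], [289.0, 300.0]]
```

View pics/w1.png

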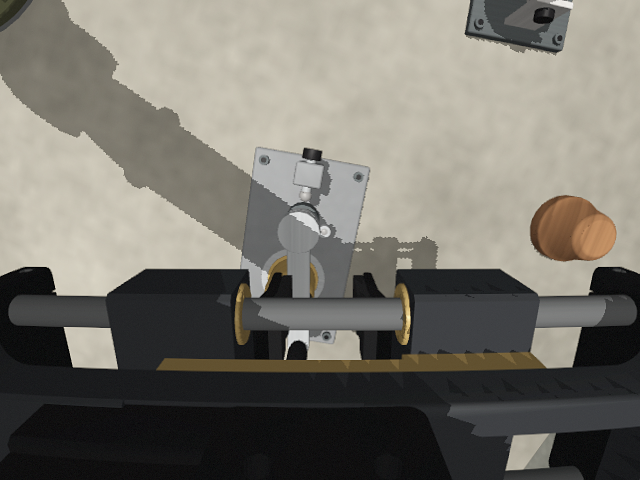

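The wrist view shows base corners at (256,148), (370,168) and (334,343), hub centre at (298,231), and the knob just visible near (296,350). Everything is within about 3 px of prediction, so I'll refit.

```bash
python3 - <<'E'
from h import *
w=np.load("pics/w1.npy",allow_pickle=True).item(); t=bot.read_camera("top"); 
ct=lambda a:np.array(a)/4+[335,240]-.4
C=[(.065,.145,.016),(.065,-.08,.016),(-.065,-.08,.016),(-.065,.145,.016),(0,.075,.096)]
ft=ct([(35,97),(303,42),(342,200),(68,257),(146,145)]); fw=np.array([(370,168),(334,343),(256,148),(298,231)]);Pw=[C[0],C[1],C[3],C[4]]
f=lambda v:np.concatenate([2*(proj(t,planar(v,C))-ft),proj(w,planar(v,Pw))-fw]).ravel()
r=least_squares(f,[.5,-.23,.2]);v=r.x;print(v.round(4),r.fun.round(1))
for b in [.177]+list(np.arange(.25,1.91,.125))+[1.9]: print(round(b,3),planar(v,[(.12*np.sin(b),.075-.12*np.cos(b),0)]).round(4)[0,:2])
E
```

```text
[ 0.5011 -0.229   0.2132] [-2.4  1.1  0.8 -0.3  0.9  0.1 -1.1  1.8 -0.7  2.2  1.5 -0.6  0.3  3.
 -0.3 -1.5  1.   2.5]
0.177 [ 0.5309 -0.2666]
0.25 [ 0.5389 -0.263 ]
0.375 [ 0.5518 -0.2555]
0.5 [ 0.5638 -0.2464]
0.625 [ 0.5745 -0.2359]
0.75 [ 0.5838 -0.2242]
0.875 [ 0.5916 -0.2114]
1.0 [ 0.5977 -0.1977]
1.125 [ 0.602  -0.1833]
1.25 [ 0.6046 -0.1685]
1.375 [ 0.6052 -0.1536]
1.5 [ 0.604  -0.1386]
1.625 [ 0.601 -0.124]
1.75 [ 0.5961 -0.1098]
1.875 [ 0.5896 -0.0963]
1.9 [ 0.588  -0.0937]
```

Emit:
jog_arm --motion '[[[0.8, -3.8, 0, 0, 0, -0.015], [0.8, -3.8, 0, 0, 0, 0], [0.7, -3.3, 0, 0, 0, 0], [0.3, -1.3, -2, 0, 0, 0], [0, 0, -3.5, 0, 0, 0]]]'

```text
time_s: 3.8
position: [0.5335, -0.2721, 0.1782]
tool_rot: [0.564, 0.826, 0.0, 0.004]
contact_force: [0.0, -0.6, -1.4]
grip_width: 0.344
finger_force: 0.0
```

Emit:
jog_arm --motion '[[[0, 0, -1.5, 0, 0, 0], [0, 0, -0.5, 0, 0, 0], [0, 0, 0, 0, 0, 0], [0, 0, 0, 0, 0, 0], [0, 0, 0, 0, 0, 0]]]'

```text
time_s: 4.22
position: [0.5324, -0.2672, 0.1569]
tool_rot: [0.562, 0.827, 0.001, 0.001]
contact_force: [-0.6, -0.5, 0.6]
grip_width: 0.345
finger_force: 0.0
```

```bash
python3 - <<'E'
from h import *
o=bot.get_obs(); print(o["position"],o["contact_force"],o["joint_pos"].round(2))
s=bot.read_camera("scene"); w=bot.read_camera("wrist")
a=cv2.resize(s["img"][175:275,140:273],(640,480),interpolation=cv2.INTER_CUBIC)
cv2.imwrite("pics/c1.png",a[:,:,::-1])
E
```

```text
[ 0.53242737 -0.26724677  0.15688282] [-0.59309773 -0.47208138  0.61396582] [-0.26  0.29  0.82  1.68 -0.22  1.26  0.98]
```

View pics/c1.png

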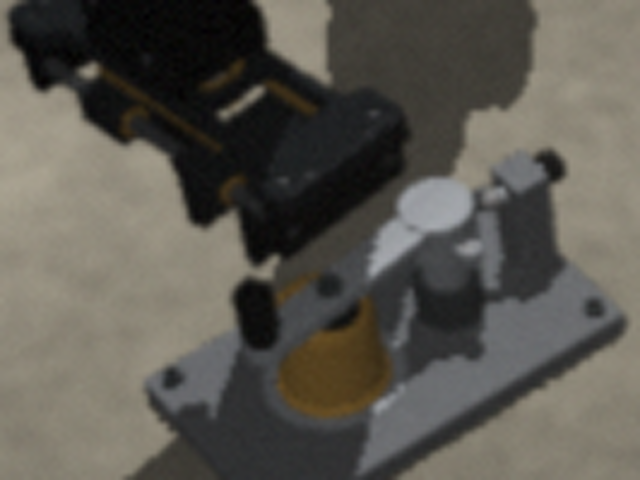

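The fingers' tips appear near (260,260) and (205,220), and the knob top near (256,285). I'll check this against projection.

```bash
python3 - <<'E'
from h import *
o=bot.get_obs(); s=bot.read_camera("scene")
k=lambda q:((q-[140,175]+.5)*4.81).round(0).tolist()
Rm=R.from_quat(o["tool_rot"]); P=o["position"]
tips=[P+Rm.apply([x,y,bot.tip_reach]) for y in(-.03,-.015,0,.015,.03) for x in (-.009,.009)]
print(k(proj(s,tips)))
print("knob top/bottom",k(proj(s,[[.531,-.267,.132],[.531,-.267,.094]])))
for l in ["brace_knob","cup"]:
  print(l,[(np.round(d["location"],3).tolist(),round(d["confidence"],2)) for d in bot.spot_in(s,l)])
im=s["img"][175:275,140:273]; 
g=cv2.resize(im,(665,500),interpolation=cv2.INTER_CUBIC).astype(float); g=np.clip((g/255)**.45*255,0,255).astype(np.uint8)
cv2.imwrite("pics/c2.png",g[150:400,100:500,::-1])
E
```

```text
[[200.0, 263.0], [228.0, 242.0], [220.0, 277.0], [248.0, 257.0], [241.0, 292.0], [269.0, 271.0], [262.0, 307.0], [290.0, 286.0], [283.0, 322.0], [311.0, 300.0]]
knob top/bottom [[257.0, 290.0], [269.0, 341.0]]
brace_knob [([0.509, -0.208, 0.096], 0.63)]
cup [([0.525, -0.234, 0.045], 0.97)]
```

View pics/c2.png

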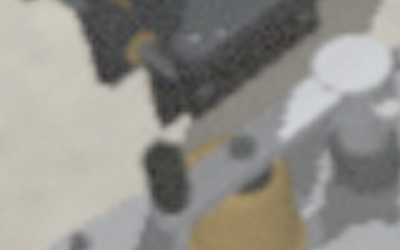

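```bash
python3 - <<'E'
from h import *
o=bot.get_obs(); w=bot.read_camera("wrist"); t=bot.read_camera("top")
Rm=R.from_quat(o["tool_rot"]); P=o["position"]
for z in (.017,0,-.02,-.049):
  print(z,proj(w,[P+Rm.apply([x,y,z]) for y in(-.03,-.015,.015,.03) for x in(-.009,.009)]).round(0).tolist())
print("knob",proj(w,[[.531,-.267,.132],[.531,-.267,.094]]).round(0).tolist(), proj(t,[[.531,-.267,.132]]).round(0))
g=((w["img"]/255.)**.45*255).astype(np.uint8); a=g[240:440,140:480]
cv2.imwrite("pics/w2.png",cv2.resize(a,(680,400))[:,:,::-1])
E
```

```text
0.017 [[274.0, 286.0], [273.0, 257.0], [299.0, 286.0], [298.0, 258.0], [349.0, 286.0], [349.0, 258.0], [373.0, 286.0], [375.0, 258.0]]
0 [[270.0, 297.0], [269.0, 266.0], [297.0, 297.0], [296.0, 266.0], [351.0, 297.0], [352.0, 266.0], [378.0, 297.0], [379.0, 266.0]]
-0.02 [[264.0, 313.0], [263.0, 279.0], [294.0, 313.0], [293.0, 279.0], [354.0, 313.0], [355.0, 279.0], [384.0, 313.0], [386.0, 279.0]]
-0.049 [[253.0, 343.0], [251.0, 304.0], [289.0, 343.0], [288.0, 304.0], [360.0, 343.0], [361.0, 304.0], [396.0, 343.0], [398.0, 304.0]]
knob [[323.0, 267.0], [323.0, 251.0]] [[409. 260.]]
```

View pics/w2.png

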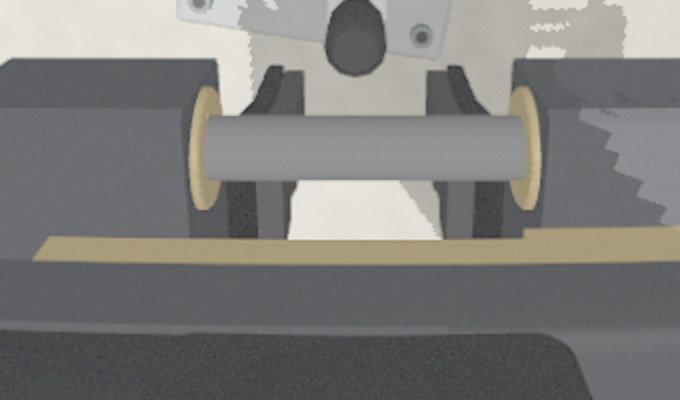

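In the wrist view the knob top is at about (317,262) full-frame and the fingertips' far edges are at row 274, with inner edges at 291 and 354. To pin down the fingertips, I'll triangulate gripper features from the wrist and scene views.

```bash
python3 - <<'E'
from h import *
o=bot.get_obs(); w=bot.read_camera("wrist"); s=bot.read_camera("scene")
Rm=R.from_quat(o["tool_rot"]); P=o["position"]; print(P)
for n,a,b in [("ringL",(242,314),(166,200)),("ringR",(401,314),(188.9,214.5)),("tipL",(291,275),(182.6,221.4)),("tipR",(354,275),(193.4,229.5)),("knobtop",(317.5,262),(193,234.5))]:
  r=least_squares(lambda X:np.r_[(proj(w,X)[0]-a)*.3,proj(s,X)[0]-b],P)
  print(n,r.x.round(4),"tool",Rm.inv().apply(r.x-P).round(4),r.fun.round(1))
  d=[(np.round(x["location"],3).tolist(),round(x["confidence"],2)) for x in bot.spot_in(w,"brace_knob")] if n=="knobtop" else 0
print(d)
E
```

```text
[ 0.53138    -0.26761385  0.15560094]
ringL [ 0.4932 -0.2831  0.2059] tool [-0.0004 -0.0411 -0.0503] [-5.3  3.6  9.7  4.9]
ringR [ 0.5537 -0.2545  0.2131] tool [ 0.004   0.0256 -0.0575] [-3.1  3.2  7.5  0.6]
tipL [ 0.511  -0.273   0.1599] tool [ 0.0025 -0.0209 -0.0043] [-1.9  1.7  3.2  0.7]
tipR [ 0.5433 -0.2604  0.1583] tool [ 0.0024  0.0138 -0.0026] [-1.4  1.4  2.5  0.2]
knobtop [ 0.5267 -0.2661  0.1285] tool [ 0.0032 -0.0038  0.0271] [ 0. -0. -0. -0.]
[([0.505, -0.192, 0.096], 0.72)]
```

Emit:
jog_arm --motion '[[[-0.5, 0.15, 0, 0, 0, 0], [0, 0, 0, 0, 0, 0], [0, 0, -0.5, 0, 0, 0], [0, 0, -0.5, 0, 0, 0], [0, 0, 0, 0, 0, 0]]]' --grip 150

```text
time_s: 5.13
position: [0.5255, -0.2656, 0.1438]
tool_rot: [0.563, 0.827, -0.0, -0.001]
contact_force: [0.0, -0.1, 0.4]
grip_width: 0.412
finger_force: 0.0
```

Emit:
jog_arm --motion '[[[0, 0, -0.4, 0, 0, 0], [0, 0, -0.4, 0, 0, 0], [0, 0, -0.4, 0, 0, 0], [0, 0, 0, 0, 0, 0], [0, 0, 0, 0, 0, 0]]]'

```text
time_s: 5.55
position: [0.526, -0.266, 0.1328]
tool_rot: [0.563, 0.827, -0.0, -0.0]
contact_force: [0.7, 0.1, 0.1]
grip_width: 0.414
finger_force: 0.0
```

```bash
python3 - <<'E'
from h import *
o=bot.get_obs(); print(o["position"],o["contact_force"])
w=bot.read_camera("wrist"); s=bot.read_camera("scene")
g=lambda im:((im/255.)**.45*255).astype(np.uint8)[:,:,::-1]
a=cv2.resize(g(w["img"][220:360,200:440]),(480,280)); b=cv2.resize(g(s["img"][185:255,150:250]),(480,336),interpolation=cv2.INTER_CUBIC)
Rm=R.from_quat(o["tool_rot"]);P=o["position"]
print(((proj(s,[P+Rm.apply([0,y,.017]) for y in (-.018,.018)])-[150,185])*4.8).round(), ((proj(w,[P+Rm.apply([0,y,.017]) for y in (-.018,.018)])-[200,220])*2).round())
cv2.imwrite("pics/c3.png",np.vstack([a,b])[:600])
E
```

```text
[ 0.52598541 -0.26599657  0.13278166] [0.65709339 0.0697163  0.1319855 ]
[[185. 237.]
 [234. 271.]] [[187. 104.]
 [308. 104.]]
```

View pics/c3.png

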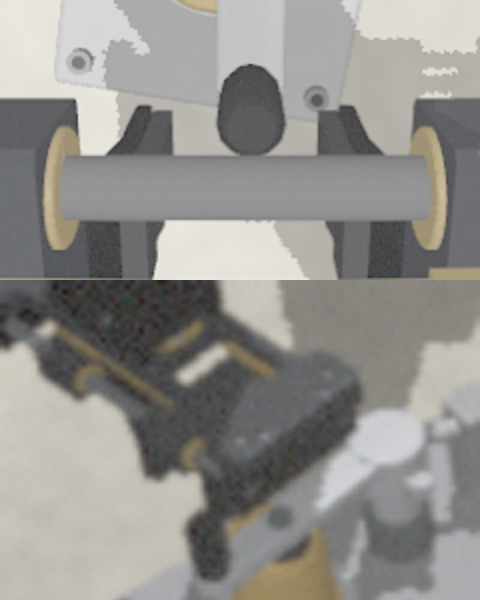

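Emit:
jog_arm --motion '[[[0.05, 0, -0.5, 0, 0, 0], [0.05, 0, -0.5, 0, 0, 0], [0, 0, -0.4, 0, 0, 0], [0, 0, 0, 0, 0, 0], [0, 0, 0, 0, 0, 0]]]'

```text
time_s: 6.07
position: [0.5269, -0.2659, 0.1187]
tool_rot: [0.563, 0.827, -0.0, -0.0]
contact_force: [0.7, -0.0, 0.3]
grip_width: 0.41
finger_force: 0.0
```

Emit:
jog_arm --motion '[[[0, 0, 0, 0, 0, 0], [0, 0, 0, 0, 0, 0], [0, 0, 0, 0, 0, 0], [0, 0, 0, 0, 0, 0], [0, 0, 0, 0, 0, 0]]]' --grip 220 --newtons 4

```text
time_s: 6.48
position: [0.5273, -0.2661, 0.1193]
tool_rot: [0.563, 0.827, 0.0, 0.0]
contact_force: [-1.2, 0.1, -0.2]
grip_width: 0.168
finger_force: 0.0
```

The fingers closed to 14.6 mm, which is less than the knob's 20 mm, so the knob isn't between them. I'll take one annotated look.

```bash
python3 - <<'E'
from h import *
o=bot.get_obs(); print(o["position"],o["contact_force"],o["grip_width"])
w=bot.read_camera("wrist"); s=bot.read_camera("scene")
Rm=R.from_quat(o["tool_rot"]);P=o["position"]
g=lambda im:((im/255.)**.5*255).astype(np.uint8)[:,:,::-1].copy()
def panel(p,x,y,wd,ht,k,mark):
  im=cv2.resize(g(p["img"][y:y+ht,x:x+wd]),None,fx=k,fy=k,interpolation=cv2.INTER_CUBIC)
  if mark:
    for z,c in((.017,(0,0,255)),(-.02,(0,255,0)),(-.049,(255,0,0))):
      for q in proj(p,[P+Rm.apply([0,yy,z]) for yy in(-.007,.007)]): cv2.circle(im,tuple(int(v) for v in (q-[x,y]+.5)*k),3,c,-1)
    for q in proj(p,[[.527,-.266,.132],[.527,-.266,.094]]): cv2.circle(im,tuple(int(v) for v in (q-[x,y]+.5)*k),3,(255,255,0),-1)
  return im
A=[panel(w,220,200,200,150,2,m) for m in(0,1)]; B=[panel(s,160,185,80,60,5,m) for m in(0,1)]
cv2.imwrite("pics/c4.png",np.vstack([np.hstack(A),np.hstack(B)]))
E
```

```text
[ 0.5272705  -0.26612586  0.11933048] [-1.24024341  0.10924285 -0.22223047] 0.16773373637814012
```

View pics/c4.png

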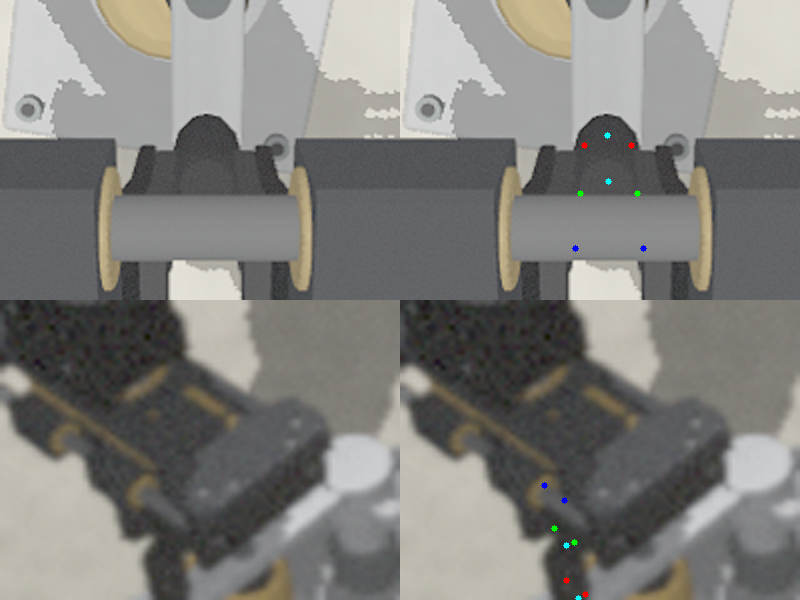

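The wrist panel shows the knob filling the gap between the pads (columns 178–238), so it seems caged and the width reading was misleading. I'll confirm by force with a firmer grip.

Emit:
jog_arm --motion '[[[0, 0, 0, 0, 0, 0], [0, 0, 0, 0, 0, 0], [0, 0, 0, 0, 0, 0], [0, 0, 0, 0, 0, 0], [0, 0, 0, 0, 0, 0]]]' --grip 255 --newtons 4

```text
time_s: 7.0
position: [0.5272, -0.2661, 0.1192]
tool_rot: [0.563, 0.827, 0.0, 0.0]
contact_force: [0.0, 0.7, -0.6]
grip_width: 0.007
finger_force: 0.0
```

The fingers shut completely without touching anything, so their tips are above the knob. The real tips therefore sit about 15–20 mm behind the TCP. I'll open, go lower and test again.

Emit:
jog_arm --motion '[[[0, 0, 0, 0, 0, 0], [0, 0, 0, 0, 0, 0], [0, 0, 0, 0, 0, 0], [0, 0, 0, 0, 0, 0], [0, 0, 0, 0, 0, 0]]]' --grip 150

```text
time_s: 7.42
position: [0.5272, -0.2661, 0.1192]
tool_rot: [0.563, 0.827, 0.0, 0.0]
contact_force: [-0.2, 0.5, 1.5]
grip_width: 0.299
finger_force: 0.0
```

Emit:
jog_arm --motion '[[[0, 0, -0.5, 0, 0, 0], [0, 0, -0.4, 0, 0, 0], [0, 0, -0.4, 0, 0, 0], [0, 0, -0.2, 0, 0, 0], [0, 0, 0, 0, 0, 0]]]'

```text
time_s: 7.83
position: [0.5267, -0.2658, 0.1033]
tool_rot: [0.563, 0.827, -0.0, -0.001]
contact_force: [-0.3, 1.0, -0.3]
grip_width: 0.406
finger_force: 0.0
```

Emit:
jog_arm --motion '[[[0, 0, -0.4, 0, 0, 0], [0, 0, -0.4, 0, 0, 0], [0, 0, -0.4, 0, 0, 0], [0, 0, 0, 0, 0, 0], [0, 0, 0, 0, 0, 0]]]' --grip 220 --newtons 4

```text
time_s: 8.25
position: [0.5267, -0.2659, 0.0912]
tool_rot: [0.563, 0.827, -0.0, -0.0]
contact_force: [1.7, -0.2, -6.8]
grip_width: 0.232
finger_force: 4.0
```

The knob is gripped (20.2 mm, 4 N). I'll recompute the hinge from wrist data and plan the arc.

```bash
python3 - <<'E'
from h import *
w=np.load("pics/w1.npy",allow_pickle=True).item(); s=bot.read_camera("scene"); t=bot.read_camera("top")
o=bot.get_obs();print(o["position"],o["contact_force"])
k=np.array([.5267,-.2661])
C=np.array([(.065,.145,.016),(.065,-.08,.016),(-.065,.145,.016),(0,.075,.096)]); fw=np.array([(370,168),(334,343),(256,148),(298,231)])
f=lambda v:np.r_[(proj(w,planar(v,C))-fw).ravel(),(np.linalg.norm(planar(v,[C[3]])[0,:2]-k)-.12)*2000]
r=least_squares(f,[.5,-.23,.2]);v=r.x;print("fixture(wrist)",v.round(4),r.fun.round(1))
h=planar(v,[C[3]])[0,:2];d=k-h;b0=np.arctan2(d[1],d[0])-v[2]+np.pi/2;print("hinge",h,np.linalg.norm(d),b0)
bs=np.linspace(b0,1.88,21); X=planar(v,[(.12*np.sin(b),.075-.12*np.cos(b),0) for b in bs])[:,:2]
print(np.diff(bs)[0]); print((np.diff(X,axis=0)*100).round(2).tolist())
E
```

```text
[ 0.5266481  -0.26589727  0.09131708] [ 0.96499045 -1.08834864 -5.83820916]
fixture(wrist) [ 0.5001 -0.2278  0.2149] [ 0.8 -2.1  0.   1.9 -1.1 -2.8  0.2  0.9 -1.1]
hinge [ 0.48407488 -0.15453948] 0.11942634035673418 0.15003176876640056
0.08649841156167998
[[0.95, 0.41], [0.91, 0.49], [0.87, 0.57], [0.81, 0.64], [0.76, 0.71], [0.69, 0.77], [0.62, 0.83], [0.55, 0.88], [0.47, 0.92], [0.39, 0.96], [0.3, 0.99], [0.22, 1.01], [0.13, 1.03], [0.04, 1.04], [-0.05, 1.04], [-0.14, 1.03], [-0.23, 1.01], [-0.31, 0.99], [-0.4, 0.96], [-0.48, 0.92]]
```

Emit:
jog_arm --motion '[[[0, 0, 0, 0, 0, 0], [0, 0, 0.1, 0, 0, 0], [0.95, 0.4, 0, 0, 0, 0.086], [0.9, 0.5, 0, 0, 0, 0.086], [0.87, 0.57, 0, 0, 0, 0.086]]]' --grip 182

```text
time_s: 8.77
position: [0.5547, -0.2523, 0.0941]
tool_rot: [0.45, 0.893, -0.0, 0.001]
contact_force: [-0.7, -1.4, -0.0]
grip_width: 0.287
finger_force: 0.5
```

Emit:
jog_arm --motion '[[[0.82, 0.64, 0, 0, 0, 0.086], [0.76, 0.71, 0, 0, 0, 0.086], [0.69, 0.77, 0, 0, 0, 0.086], [0.62, 0.83, 0, 0, 0, 0.086], [0.55, 0.88, 0, 0, 0, 0.086]]]'

```text
time_s: 9.18
position: [0.5894, -0.2137, 0.0941]
tool_rot: [0.249, 0.968, -0.0, 0.001]
contact_force: [-0.6, -1.0, 0.3]
grip_width: 0.287
finger_force: 0.4
```

Pushing well: the contact force is light and tangential.

Emit:
jog_arm --motion '[[[0.47, 0.92, 0, 0, 0, 0.086], [0.39, 0.96, 0, 0, 0, 0.086], [0.3, 0.99, 0, 0, 0, 0.086], [0.22, 1.01, 0, 0, 0, 0.086], [0.13, 1.03, 0, 0, 0, 0.086]]]'

```text
time_s: 9.6
position: [0.6043, -0.1644, 0.0941]
tool_rot: [0.037, 0.999, -0.0, 0.0]
contact_force: [0.5, -0.9, 0.1]
grip_width: 0.286
finger_force: 0.4
```

Emit:
jog_arm --motion '[[[0.04, 1.04, 0, 0, 0, 0.086], [-0.05, 1.04, 0, 0, 0, 0.086], [-0.14, 1.03, 0, 0, 0, 0.086], [-0.23, 1.01, 0, 0, 0, 0.086], [-0.31, 0.99, 0, 0, 0, 0.086]]]'

```text
time_s: 10.02
position: [0.5974, -0.1134, 0.0941]
tool_rot: [-0.177, 0.984, -0.001, 0.001]
contact_force: [0.2, -0.0, 0.3]
grip_width: 0.287
finger_force: 0.3
```

Emit:
jog_arm --motion '[[[-0.4, 0.96, 0, 0, 0, 0.086], [-0.44, 0.85, 0, 0, 0, 0.07], [0, 0, 0, 0, 0, 0], [0, 0, 0, 0, 0, 0], [0, 0, 0, 0, 0, 0]]]'

```text
time_s: 10.43
position: [0.5891, -0.0957, 0.0938]
tool_rot: [-0.25, 0.968, -0.0, 0.0]
contact_force: [1.0, -0.4, -0.8]
grip_width: 0.285
finger_force: 0.0
```

```bash
python3 - <<'E'
from h import *
o=bot.get_obs(); print(o["position"],o["contact_force"],o["finger_force"],o["joint_pos"].round(2))
E
```

```text
[ 0.58906985 -0.09568372  0.09375541] [ 0.98667773 -0.38751188 -0.81514015] 0.0 [-0.24  0.3   0.42  1.74 -0.13  1.13  2.3 ]
```

Emit:
jog_arm --motion '[[[0, 0, 2.5, 0, 0, 0], [0, 0, 4, 0, 0, 0], [0, 0, 4, 0, 0, -0.12], [-0.5, 0.5, 4, 0, 0, -0.12], [-0.5, 0.5, 3.5, 0, 0, -0.12]]]'

```text
time_s: 10.85
position: [0.5789, -0.0864, 0.2762]
tool_rot: [-0.069, 0.998, -0.0, 0.001]
contact_force: [0.8, 0.4, 1.2]
grip_width: 0.285
finger_force: 0.0
```

Emit:
jog_arm --motion '[[[-0.5, 0.5, 2.5, 0, 0, -0.125], [-0.5, 0.5, 0, 0, 0, -0.125], [-0.5, 0.5, 0, 0, 0, -0.125], [-0.5, 0.5, 0, 0, 0, -0.125], [0, 0.5, 0, 0, 0, -0.125]]]' --grip 0

```text
time_s: 11.27
position: [0.5582, -0.0608, 0.2989]
tool_rot: [0.241, 0.971, 0.0, 0.0]
contact_force: [-0.1, -0.5, -0.4]
grip_width: 0.584
finger_force: 0.0
```

Emit:
jog_arm --motion '[[[0, 0.5, 0, 0, 0, -0.125], [0, 0, 0, 0, 0, -0.125], [0, 0, 0, 0, 0, -0.125], [0, 0, 0, 0, 0, -0.125], [0, 0, 0, 0, 0, -0.125]]]'

```text
time_s: 11.68
position: [0.5589, -0.0559, 0.2984]
tool_rot: [0.527, 0.85, -0.0, 0.0]
contact_force: [0.9, 0.5, -0.1]
grip_width: 0.947
finger_force: 0.0
```

Emit:
jog_arm --motion '[[[0, 0, 0, 0, 0, -0.125], [0, 0, 0, 0, 0, -0.125], [0, 0, 0, 0, 0, 0], [0, 0, 0, 0, 0, 0], [0, 0, 0, 0, 0, 0]]]'

```text
time_s: 12.1
position: [0.5587, -0.0553, 0.2983]
tool_rot: [0.625, 0.781, -0.0, 0.0]
contact_force: [-0.3, 0.2, 0.3]
grip_width: 1.001
finger_force: 0.0
```

```bash
python3 - <<'E'
from h import *
o=bot.get_obs(); print(o["position"],o["tool_rot"],o["joint_pos"].round(2))
w=bot.read_camera("wrist"); np.save("pics/w3.npy",w,allow_pickle=True)
q=proj(w,[[.5895,.151,.0975],[.56,.14,.1],[.62,.16,.1]]);print("lens pred",q)
for l in("brace_knob","lens"): print(l,[(np.round(x["location"],3).tolist(),round(x["confidence"],2)) for x in bot.spot_in(w,l)])
t=bot.read_camera("top"); print([(np.round(x["location"],3).tolist(),round(x["confidence"],2)) for x in bot.spot_in(t,"brace_knob")])
g=lambda im:((im/255.)**.6*255).astype(np.uint8)
c=np.clip(q[0].round().astype(int)-[50,50],0,[540,380]); print("crop",c)
A=cv2.resize(g(w["img"][c[1]:c[1]+100,c[0]:c[0]+100]),(400,400),interpolation=cv2.INTER_CUBIC)
B=cv2.resize(g(t["img"][220:320,330:430]),(400,400),interpolation=cv2.INTER_CUBIC)
D=cv2.resize(g(w["img"][120:370,:]),(512,200))
im=np.zeros((600,800,3),np.uint8); im[:400,:400]=A; im[:400,400:]=B; im[400:,:512]=D
cv2.imwrite("pics/c5.png",im[:,:,::-1])
E
```

```text
[ 0.55870398 -0.05527106  0.29829193] [ 6.24873517e-01  7.80725985e-01 -3.19584732e-06  1.54936671e-04] [-0.43  0.1   0.53  1.54 -0.05  1.51  0.32]
lens pred [[398.30929258  27.29279729]
 [367.53069855  30.45623537]
 [430.40804623  24.97206992]]
brace_knob [([0.539, -0.121, 0.095], 0.76)]
lens [([0.599, 0.151, 0.101], 0.95)]
[([0.485, -0.155, 0.096], 0.59)]
crop [348   0]
```

View pics/c5.png

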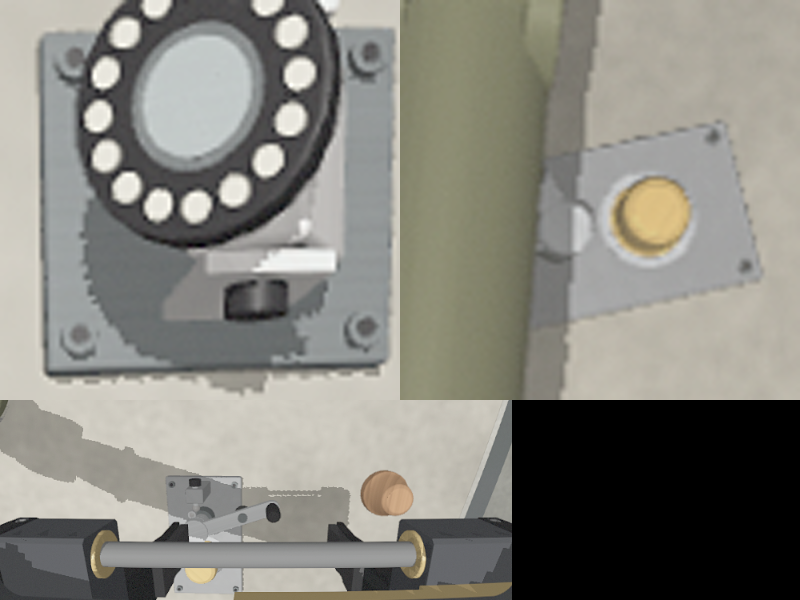

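The brace is out in the wrist view, with the knob near (341,260) full-frame. The ring LEDs and foot corners are sharp in the lens crop (offset (348,0), scale 4). Next I'll fit the lens pose, the brace angle and the cup.

```bash
cat > fit.py <<'E'
from h import *
w=np.load("pics/w3.npy",allow_pickle=True).item(); t=bot.read_camera("top"); s=bot.read_camera("scene")
c=lambda a:np.array(a)/4+[348,0]-.4
L=c([(125,33),(105,73),(98,116),(106,156),(127,188),(158,205),(196,208),(234,191),(269,160),(290,119),(299,73),(291,31),(156,5)])
F=c([(40,33),(392,27),(387,362),(45,375)]); PF=[(-.055,.05,.012),(.055,.05,.012),(.055,-.05,.012),(-.055,-.05,.012)]
r=least_squares(lambda v:(proj(w,planar(v,PF))-F).ravel(),[.61,.155,.25]); yaw=r.x[2]; print("foot wrist",r.x.round(4),r.fun.round(1))
lt=np.array([240+118/4-.4,210+130/4-.4]); ls=np.array([325+131/4-.4,185+66/4-.4])
glass=c([(198,95)])
def ring(v,ph):
  n=np.array([-np.sin(v[3])*np.cos(v[4]),-np.sin(v[3])*np.sin(v[4]),np.cos(v[3])])
  y=np.array([-np.sin(v[4]),np.cos(v[4]),0]); x=np.cross(y,n)
  return v[:3]+v[5]*(np.outer(np.cos(ph),x)+np.outer(np.sin(ph),y)),n
ph=np.linspace(0,2*np.pi,361)
def f(v,fy):
  q=proj(w,ring(v,ph)[0]); d=L[:,None]-q[None]; i=(d**2).sum(2).argmin(1)
  a=[d[k,i[k]] for k in range(len(L))]
  return np.r_[np.ravel(a),(proj(w,v[:3])[0]-glass[0]),(proj(t,v[:3])[0]-lt)*.5,(proj(s,v[:3])[0]-ls)*.5,50*(v[4]-yaw)*fy]
for fy in(0,1):
  for z0 in (.35,.5):
    r=least_squares(f,[.59,.15,.1,z0,yaw,.026],args=(fy,),diff_step=1e-4,x_scale=[.01,.01,.01,.1,.1,.01]); print(fy,r.x.round(4),np.degrees(r.x[3]).round(1),r.cost.round(2),r.fun[-7:].round(1))
# brace knob angle from wrist
h=np.array([.4841,-.1545])
for b in(1.6,1.75,1.85,1.9,1.95): print(b,proj(w,planar([.5001,-.2278,.2149],[(.12*np.sin(b),.075-.12*np.cos(b),.132)])).round(1))
print(proj(w,[[*h,.096]]))
cr=least_squares(lambda X:(proj(t,[X[0],X[1],.074])[0]-[393.4,272.6]),[.5,-.23]); print("cup top",cr.x)
print("cup spot",[(np.round(x["location"],3).tolist(),round(x["confidence"],2)) for p in(t,) for x in bot.spot_in(p,"cup_crown")])
E
python3 fit.py
```

```text
foot wrist [0.611  0.1586 0.2614] [-0.9 -0.1  0.6 -0.3  0.6  0.7 -0.2 -0.2]
0 [0.587  0.1542 0.0964 0.5281 0.2442 0.0262] 30.3 0.96 [-0.6  0.5 -0.5  0.4  0.3 -0.4 -0. ]
0 [0.5871 0.1544 0.0958 0.5336 0.2809 0.0262] 30.6 1.04 [-0.6  0.4 -0.5  0.4  0.3 -0.3  0. ]
1 [0.587  0.1542 0.0964 0.5187 0.2556 0.0262] 29.7 1.1 [-0.7  0.4 -0.5  0.4  0.3 -0.4 -0.3]
1 [0.587  0.1542 0.0964 0.5298 0.2614 0.0262] 30.4 0.98 [-0.6  0.4 -0.5  0.4  0.3 -0.4 -0. ]
1.6 [[346.9 295.5]]
1.75 [[345.6 279.7]]
1.85 [[343.2 269.2]]
1.9 [[341.6 264. ]]
1.95 [[339.7 258.8]]
[[242.60272688 285.52676131]]
cup top [ 0.50133211 -0.22729089]
cup spot [([0.492, -0.229, 0.075], 0.84)]
```

Measured: brace ≈1.9 (seated); lens (0.588, 0.153, 0.097), tilt 30.3°, yaw 0.258; cup at (0.5005, −0.228). Now the cup.

Emit:
jog_arm --motion '[[[-1.2, -3.5, -1.5, 0, 0, 0], [-1.2, -3.5, -1.5, 0, 0, 0], [-1.2, -3.5, -1.5, 0, 0, 0], [-1.2, -3.5, -1.5, 0, 0, 0], [-1, -3.2, -1.5, 0, 0, -0.006]]]' --grip 0 --newtons 25

```text
time_s: 12.92
position: [0.4995, -0.2289, 0.2228]
tool_rot: [0.628, 0.778, 0.0, 0.0]
contact_force: [0.4, -0.1, -0.1]
grip_width: 1.005
finger_force: 0.0
```

Emit:
jog_arm --motion '[[[0, 0, -3, 0, 0, 0], [0, 0, -3.5, 0, 0, 0], [0, 0, -3.5, 0, 0, 0], [0, 0, -2.5, 0, 0, 0], [0, 0, 0, 0, 0, 0]]]'

```text
time_s: 13.33
position: [0.4966, -0.2251, 0.093]
tool_rot: [0.628, 0.778, -0.002, -0.004]
contact_force: [0.2, 0.6, -0.2]
grip_width: 0.998
finger_force: 0.0
```

Emit:
jog_arm --motion '[[[0, 0, -1.5, 0, 0, 0], [0, 0, -1, 0, 0, 0], [0, 0, -0.5, 0, 0, 0], [0, 0, 0, 0, 0, 0], [0, 0, 0, 0, 0, 0]]]'

```text
time_s: 13.75
position: [0.5011, -0.227, 0.069]
tool_rot: [0.628, 0.778, 0.0, 0.0]
contact_force: [0.7, -1.0, 0.4]
grip_width: 0.998
finger_force: 0.0
```

```bash
python3 - <<'E'
from h import *
o=bot.get_obs(); print(o["position"],o["tool_rot"],o["contact_force"],o["joint_pos"].round(2))
E
```

```text
[ 0.50107839 -0.22695017  0.06899321] [6.27882937e-01 7.78307645e-01 1.83740655e-04 4.38595574e-04] [ 0.73740372 -1.04580643  0.40457817] [-0.2   0.25  0.65  1.88 -0.17  1.06  0.74]
```

Emit:
jog_arm --motion '[[[0, 0, -1, 0, 0, 0], [0, 0, -1, 0, 0, 0], [0, 0, -0.4, 0, 0, 0], [0, 0, 0, 0, 0, 0], [0, 0, 0, 0, 0, 0]]]'

```text
time_s: 14.17
position: [0.5002, -0.2267, 0.0437]
tool_rot: [0.628, 0.778, -0.0, -0.0]
contact_force: [-0.2, 0.7, 0.6]
grip_width: 0.997
finger_force: 0.0
```

Emit:
jog_arm --motion '[[[0, 0, -0.3, 0, 0, 0], [0, 0, -0.3, 0, 0, 0], [0, 0, -0.3, 0, 0, 0], [0, 0, -0.3, 0, 0, 0], [0, 0, 0, 0, 0, 0]]]'

```text
time_s: 14.58
position: [0.5001, -0.2266, 0.0315]
tool_rot: [0.628, 0.778, -0.0, -0.0]
contact_force: [-0.4, 0.6, 0.4]
grip_width: 0.999
finger_force: 0.0
```

Emit:
jog_arm --motion '[[[0, 0, 0, 0, 0, 0], [0, 0, 0, 0, 0, 0], [0, 0, 0, 0, 0, 0], [0, 0, 0, 0, 0, 0], [0, 0, 0, 0, 0, 0]]]' --grip 200 --newtons 8

```text
time_s: 15.0
position: [0.5007, -0.2268, 0.0323]
tool_rot: [0.628, 0.778, 0.0, 0.0]
contact_force: [-0.1, 0.2, 0.7]
grip_width: 0.706
finger_force: 0.0
```

Emit:
jog_arm --motion '[[[0, 0, 0, 0, 0, 0], [0, 0, 0, 0, 0, 0], [0, 0, 0, 0, 0, 0], [0, 0, 0, 0, 0, 0], [0, 0, 0, 0, 0, 0]]]'

```text
time_s: 15.42
position: [0.5006, -0.2268, 0.0323]
tool_rot: [0.628, 0.778, 0.0, 0.0]
contact_force: [-0.9, -0.5, 1.0]
grip_width: 0.621
finger_force: 8.0
```

Gripped at exactly 54 mm, on the straight wall. I'll firm up the grip and lift.

Emit:
jog_arm --motion '[[[0, 0, 0, 0, 0, 0], [0, 0, 0, 0, 0, 0], [0, 0, 0.5, 0, 0, 0], [0, 0, 0.8, 0, 0, 0], [0, 0, 1, 0, 0, 0]]]' --newtons 25

```text
time_s: 15.83
position: [0.4999, -0.2266, 0.0553]
tool_rot: [0.628, 0.778, -0.0, -0.001]
contact_force: [-0.3, -0.4, -1.6]
grip_width: 0.612
finger_force: 25.0
```

Emit:
jog_arm --motion '[[[0, 0, 1.2, 0, 0, 0], [0, 0, 1.2, 0, 0, 0], [0, 0, 1.2, 0, 0, 0], [0, 0, 1.2, 0, 0, 0], [0, 0, 1.2, 0, 0, 0]]]'

```text
time_s: 16.25
position: [0.5008, -0.2269, 0.1168]
tool_rot: [0.628, 0.778, 0.0, 0.0]
contact_force: [1.2, -1.3, -1.5]
grip_width: 0.609
finger_force: 25.0
```

Emit:
jog_arm --motion '[[[0, 0, 2, 0, 0, 0], [0, 0, 2, 0, 0, 0], [0, 0, 2, 0, 0, 0], [0, 0, 2, 0, 0, 0], [0, 0, 2, 0, 0, 0]]]'

```text
time_s: 16.67
position: [0.5004, -0.2269, 0.217]
tool_rot: [0.628, 0.778, 0.0, 0.0]
contact_force: [-0.9, 0.8, -2.4]
grip_width: 0.611
finger_force: 25.0
```

```bash
python3 - <<'E'
from h import *
o=bot.get_obs(); P=o["position"]; Q=R.from_quat(o["tool_rot"]); print(P,o["joint_pos"].round(2),o["finger_force"],o["grip_width"])
t=bot.read_camera("top"); s=bot.read_camera("scene")
for p in(t,s): print([(np.round(x["location"],3).tolist(),round(x["confidence"],2)) for x in bot.spot_in(p,"cup")])
lens=np.array([.588,.153,.097]); ti,ya=.528,.258
n=np.array([-np.sin(ti)*np.cos(ya),-np.sin(ti)*np.sin(ya),np.cos(ti)])
m=lens+.1*n; z0=Q.apply([0,0,1]); ax=np.cross(z0,-n); an=np.arcsin(np.linalg.norm(ax)); rv=ax/np.linalg.norm(ax)*an
Tt=m+n*(.0163); print("n",n,"mouth",m,"TCP target",Tt,"rotvec",rv,"delta",Tt-P)
E
```

```text
[ 0.50039345 -0.22685053  0.21703893] [-0.24  0.11  0.67  1.71 -0.07  1.35  0.65] 24.99935581588943 0.6113285817723804
[([0.493, -0.207, 0.22], 0.64)]
[([0.52, -0.248, 0.234], 0.92), ([0.481, -0.53, 0.016], 0.33)]
n [-0.48713183 -0.1285449   0.86381641] mouth [0.53928682 0.14014551 0.18338164] TCP target [0.53134657 0.13805023 0.19746185] rotvec [ 1.34678677e-01 -5.09892254e-01  7.20285922e-05] delta [ 0.03095312  0.36490075 -0.01957708]
```

Emit:
jog_arm --motion '[[[0.2, 2.5, 0.6, 0.01, -0.04, 0], [0.3, 3.3, 0.6, 0.0135, -0.051, 0], [0.3, 3.3, 0.4, 0.0135, -0.051, 0], [0.3, 3.3, 0.4, 0.0135, -0.051, 0], [0.3, 3.3, 0.4, 0.0135, -0.051, 0]]]'

```text
time_s: 17.28
position: [0.5135, -0.0682, 0.2378]
tool_rot: [0.623, 0.772, 0.102, 0.074]
contact_force: [0.5, 0.1, -1.8]
grip_width: 0.613
finger_force: 25.0
```

Emit:
jog_arm --motion '[[[0.3, 3.3, 0.2, 0.0135, -0.051, 0], [0.3, 3.3, 0, 0.0135, -0.051, 0], [0.3, 3.3, 0, 0.0135, -0.051, 0], [0.3, 3.3, 0, 0.0135, -0.051, 0], [0.3, 3.3, 0, 0.0135, -0.051, 0]]]'

```text
time_s: 17.7
position: [0.5297, 0.0693, 0.241]
tool_rot: [0.609, 0.758, 0.188, 0.137]
contact_force: [0.7, 0.1, -0.3]
grip_width: 0.614
finger_force: 25.0
```

Emit:
jog_arm --motion '[[[0.2, 2.5, -0.5, 0.003, -0.011, 0], [0, 1.0, -0.8, 0, 0, 0], [0, 0, -0.8, 0, 0, 0], [0, 0, 0, 0, 0, 0], [0, 0, 0, 0, 0, 0]]]'

```text
time_s: 18.12
position: [0.5325, 0.1017, 0.2207]
tool_rot: [0.61, 0.756, 0.192, 0.14]
contact_force: [-0.2, -0.2, -1.7]
grip_width: 0.61
finger_force: 25.0
```

```bash
cat > st.py <<'E'
from h import *
o=bot.get_obs(); P=o["position"]; Q=R.from_quat(o["tool_rot"]); print(o["time_s"],P,o["joint_pos"].round(2),o["finger_force"],o["grip_width"])
lens=np.array([.588,.153,.097]); ti,ya=.528,.258
n=np.array([-np.sin(ti)*np.cos(ya),-np.sin(ti)*np.sin(ya),np.cos(ti)])
z0=Q.apply([0,0,1]); ax=np.cross(z0,-n)
print("TCP delta cm",(lens+n*.1163-P)*100,"rot",ax)
E
python3 st.py
```

```text
18.1167 [0.53249298 0.10168822 0.22070083] [-0.04 -0.28 -0.15  2.12 -0.1   0.82  0.06] 24.999590465522488 0.6101851804995116
TCP delta cm [-0.11464076  3.63620094 -2.32389807] rot [ 0.01090545 -0.04601533 -0.00069765]
```

Emit:
jog_arm --motion '[[[0, 1.2, 0, 0, 0, 0], [0, 1.2, 0, 0, 0, 0], [0, 1.2, -0.5, 0, 0, 0], [0, 0, -0.6, 0, 0, 0], [0, 0, 0, 0, 0, 0]]]'

```text
time_s: 18.53
position: [0.5325, 0.1384, 0.21]
tool_rot: [0.609, 0.757, 0.192, 0.141]
contact_force: [-0.5, -0.1, -2.2]
grip_width: 0.615
finger_force: 25.0
```

```bash
python3 st.py
```

```text
18.5333 [0.53254999 0.13840084 0.21001399] [-0.06 -0.26 -0.22  2.12 -0.06  0.79 -0.04] 24.99959802320518 0.6149637871660782
TCP delta cm [-0.12034258 -0.03506077 -1.25521417] rot [ 0.01043221 -0.04545139 -0.00088061]
```

Emit:
jog_arm --motion '[[[-0.1, 0, -0.4, 0.005, -0.015, 0], [0, 0, -0.4, 0.005, -0.015, 0], [0, 0, -0.4, 0, -0.015, 0], [0, 0, 0, 0, 0, 0], [0, 0, 0, 0, 0, 0]]]'

```text
time_s: 18.95
position: [0.5322, 0.1377, 0.1993]
tool_rot: [0.606, 0.751, 0.21, 0.155]
contact_force: [0.2, 0.2, -1.4]
grip_width: 0.61
finger_force: 25.0
```

Emit:
jog_arm --motion '[[[0, 0, 0, 0, 0, 0], [0, 0, 0, 0, 0, 0], [0, 0, 0, 0, 0, 0], [0, 0, 0, 0, 0, 0], [0, 0, 0, 0, 0, 0]]]'

```text
time_s: 19.37
position: [0.5326, 0.1388, 0.1998]
tool_rot: [0.605, 0.752, 0.211, 0.155]
contact_force: [0.1, 0.3, -1.4]
grip_width: 0.609
finger_force: 25.0
```

```bash
python3 st.py; python3 - <<'E'
from h import *
from itertools import product
s=bot.read_camera("scene"); lens=np.array([.588,.153,.097]); ti,ya=.528,.258
n=np.array([-np.sin(ti)*np.cos(ya),-np.sin(ti)*np.sin(ya),np.cos(ti)])
print("mouth,crown pred px",proj(s,[lens+.1*n,lens+.158*n,lens+.129*n]).round(1).tolist())
b=s["img"].astype(int); q=proj(s,[lens+.129*n])[0].astype(int); y0,x0=q[1]-35,q[0]-35
c=b[y0:y0+70,x0:x0+70]; m=((c[:,:,0]-c[:,:,2]>35)).astype(np.uint8)
k,lab,st,ce=cv2.connectedComponentsWithStats(m)
for i in range(1,k):
  if st[i,4]>15: print("brass blob",st[i],ce[i]+[x0,y0])
for l in("cup","lens"): print(l,[(np.round(d["location"],3).tolist(),round(d["confidence"],2)) for d in bot.spot_in(s,l)])
# predicted silhouette bounds of cup
P0=lens+.1*n; u=np.cross(n,[0,0,1]);u/=np.linalg.norm(u);v=np.cross(n,u); ph=np.linspace(0,6.28,40)
S=np.vstack([P0+h*n+r*(np.outer(np.cos(ph),u)+np.outer(np.sin(ph),v)) for h,r in((0,.0305),(.004,.0305),(.05,.027),(.058,.018))])
pr=proj(s,S); print("pred bbox",pr.min(0),pr.max(0))
E
```

```text
19.3667 [0.53258433 0.13883382 0.19976837] [-0.06 -0.28 -0.22  2.18 -0.07  0.71 -0.04] 24.999576235059067 0.6090937510802756
TCP delta cm [-0.12377607 -0.07835912 -0.23065243] rot [-5.36216863e-04  2.23360650e-03  2.99952980e-05]
mouth,crown pred px [[345.0, 165.6], [337.4, 144.5], [341.2, 155.1]]
brass blob [ 22  22  28  29 460] [340.16304348 157.62173913]
cup [([0.545, 0.121, 0.216], 0.65)]
lens [([0.616, 0.15, 0.082], 0.75)]
pred bbox [328.11629985 141.28054897] [356.63493024 171.24135241]
```

The cup silhouette matches the predicted one to within a pixel. A small trim, settle, then hand in.

Emit:
jog_arm --motion '[[[-0.1, -0.05, -0.15, 0, 0, 0], [0, 0, 0, 0, 0, 0], [0, 0, 0, 0, 0, 0], [0, 0, 0, 0, 0, 0], [0, 0, 0, 0, 0, 0]]]'

```text
time_s: 19.93
position: [0.5315, 0.1383, 0.1981]
tool_rot: [0.605, 0.752, 0.211, 0.155]
contact_force: [0.1, 0.6, -1.0]
grip_width: 0.613
finger_force: 25.0
```

Emit:
jog_arm --motion '[[[0, 0, 0, 0, 0, 0], [0, 0, 0, 0, 0, 0], [0, 0, 0, 0, 0, 0], [0, 0, 0, 0, 0, 0], [0, 0, 0, 0, 0, 0]]]'

```text
time_s: 20.35
position: [0.5315, 0.1383, 0.1981]
tool_rot: [0.605, 0.752, 0.211, 0.155]
contact_force: [0.3, 0.2, -2.0]
grip_width: 0.612
finger_force: 25.0
```

```bash
python3 st.py; python3 -c "
from rig import bot
print(bot.get_obs()['joint_velocities'].round(3)); print(bot.hand_in())"
```

```text
20.35 [0.53145775 0.13830621 0.19809654] [-0.06 -0.28 -0.22  2.18 -0.07  0.71 -0.04] 24.999672291014576 0.6122570684125861
TCP delta cm [-0.01111765 -0.02559807 -0.06346916] rot [-4.63476706e-04  2.09778492e-03  5.08039726e-05]
[ 0.001  0.001 -0.001 -0.001 -0.     0.     0.002]
the job is handed in; nothing more can be done
None
```

I handed the job in at about 20 s with the brace swung out to about 1.9 rad (estimated from the wrist image) and the cup held still, mouth towards the lens and within about 1 mm of my estimated target pose; no verdict came back.

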